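# Lay out the service tray to its printed template

### The arm

A 6-joint arm with a two-finger parallel gripper is mounted at the origin on a cart in front of the work surface, level with it; the furniture and walls round the work are solid. World frame = base frame: x ahead of the robot, y to its left, z up, the work surface at z = 0. Lengths are in mm, angles in rad, forces in N, time in s.
With the tool pointing down it reaches from about 350 to 975 mm from the base axis. Payload 7.1 kg.
Tool frame: the origin (TCP) lies at the centre of the arm's flange, where the gripper is bolted on; the fingertips stand 182 mm ahead of it and the grasp point (between the pads) lies 163 mm ahead of it; x points along the fingers, y is the direction in which the jaws open and shut, and the axes are right-handed (so a half turn about x gives the same grasp; the last joint's range is limited). The gripper opens to 88 mm and grips with 3 to 60 N. Pads are 20 mm wide; open, the fingers measure 115 mm over their backs; the gripper's body (75 mm by 178 mm) begins 61 mm behind the grasp point.
Start: joints at [1.087, 0.423, 1.63, -0, 1.089, -0.019], TCP at [280.121, 558.694, 404.675] pointing down, gripper open.
Joint ranges: [-3, 3], [-0.9, 2.11], [0.09, 2.58], [-1.31, 4.45], [0.11, 2.69], [-2.54, 2.54]. Speed limits (rad/s): [2.39, 2.39, 3.01, 3.14, 3.14, 3.14].

### API

Orientations are given as a rotation vector (axis times angle).
In Python, from workcell import readout, viewer, workorder, models gives the robot as it stands. The module is installed in compiled form; this text tells all that it offers.
- The arm moves only by the tool apply_moves, never from a script. Its argument "commands" is a list that holds one entry, the list of rows, each a list of 4 numbers: the shift along the world's x, y, z in m, then the turn about the world's z in rad. A call has 1 to 8 rows; each row is the pose to reach, as a shift and turn from the pose commanded when the call began; what a row does not reach only later rows make up. A row lasts 1/8 s, in which the tool goes at most 62.5 mm and 10.7 degrees, less where a joint would pass 70% of its speed; a pose out of reach is approached as far as the arm can. A call with a gripper value outside its range is refused whole. "gripper" is the finger opening in m, from 0 to 0.0878, set as the call begins (left out, the last holds). The fingers move at their own pace and stop on an object; the grip force is fixed at half the most. Time passes only in rows, so rows that repeat a pose let the fingers close. It gives the time, the measured TCP pose, the force and the opening at its end, in the units of the state.
- readout.get_obs(): the state, without advancing time (a new reading comes with each control period).
- viewer.get_image(name): name is "side" or "top" or "wrist"; returns a dict with "color" (420x560x3 uint8, red, green, blue), "vertical_fov" (degrees; the focal length in pixels is half the picture's height over the tangent of half this angle, whatever the lens; pixels are square), "cx", "cy" (the principal point, pixels), "D" ([k1, k2, p1, p2, k3] as OpenCV has them; the pictures are not rectified), "rvec" (rotation vector, rad) and "tvec" (3), from world to camera coordinates, as OpenCV has them. Camera axes: x right, y down, z forward; pixel columns grow to the right and rows downward; lengths in mm; the calibration is good to about 2 mm. A picture is of the moment at which its call begins. There is no depth.
- workorder.close_job(): hands the job in, once; it reports no verdict.
Trained networks look in the newest picture that a camera, given by its name, has taken for a name from the list of things; names that differ only in an ending like _2 or _b are one class to them, and where a whole thing is asked for, a point or a joint stands for the part that bears it (a point fixed in the world has none). Each returns a list of dicts, best first, with "conf" (0 to 1); they miss things now and then, are a little off and sometimes report something else, mostly with a low value. They report only what shows in the picture. A call takes as long as a camera call.
- models.search_frame(camera, label): "position" ([x, y, z] in mm, in world coordinates, good to about 4 mm: the middle of the surface that is visible of it).
- models.place_of(camera, label): "position" ([x, y, z] in mm, in world coordinates, good to about 4 mm: a listed point, or the origin of a listed thing).
The state is a dict: "t": time; "qpos": joint angles; "qvel": joint speeds; "joint_torque": joint torques, N m; "ee_pos": TCP position; "orientation": TCP orientation; "ft_force": force on the tool from outside, world axes, zero at the start; "moment": the same for the moment, N m; "width": finger opening in mm.
Only numpy, scipy, OpenCV 4.12 (cv2) and the standard library are available. Lean on these libraries where they do the work, as an engineer would, in place of code of your own. Each camera call takes 0.05 s, during which the arm holds its last target.

### The job

Kit the steel service tray for the hot counter: lay the plain serving spoon (not the slotted one) and the blue food probe flat on the tray, each on its own printed silhouette and pointing the same way as the print (spoon bowl on the round end, blue probe head on the wide end), then let go.

Things in the scene. Friction and masses are not known exactly. Their poses are not given: they have to be found in the camera images.
- spoon_grip (a point): Plain unslotted serving spoon, black grip, 316 mm long, 0.14 kg, lying face up. Point on the inner end of the black grip, half-way up, 16 mm above what it lies on; the grip there is 24 mm wide, from 5 to 27 mm up. +y along the spoon to the grip's end (113 mm on), -y to the bowl (tip 203 mm off, 60 mm wide), x across, z up. The longer slotted spoon with a like grip is not wanted.
- probe_head (a point): Food probe thermometer: blue head 26 mm wide, 56 long, 16 high, with a thin steel stem 6 mm thick, 179 mm long in all, 0.07 kg. The point is the middle of the blue head, 8 mm above what it lies on. +y from the stem towards the head, -y along the stem (tip 150 mm off), x across the head, z up.
- spoon_spot (a point): Where spoon_grip must come: 16 mm above the floor of the fixed steel tray (270 x 370 mm, floor 6 mm and rim 14 mm above the table), over the dark spoon silhouette on its light liner. +y along the print from the round bowl end to the handle end, x across, z up; the spoon lies right when its axes match these. Rim 65 mm or more to the side; probe_spot 126 mm off along +x.
- probe_spot (a point): Where probe_head must come: 8 mm above the same tray's floor, over the middle of the wide head of the dark probe silhouette. +y along the print from the stem's tip to the head, x across, z up; the probe lies right when its axes match these. Rim 65 mm or more to the side.

How it is judged (in metres and radians):
At the end, for the whole second after the job is handed in: The plain serving spoon and the food probe lie flat on the tray's floor (within 6 mm in height and 0.1 rad of tilt), each within 20 mm and 0.2 rad of its own silhouette and pointing the way of the print, and both are let go (horizontal distance between spoon_grip and spoon_spot below 0.02 m and angle between the y axis of spoon_grip and the y axis of spoon_spot, either way round below 0.2 rad and x of probe_spot in the frame of spoon_grip above 0 m and z of spoon_grip in the frame of spoon_spot below 0.006 m and angle between each of spoon_grip, probe_head's own z axis and vertical below 0.1 rad and horizontal distance between probe_head and probe_spot below 0.02 m and angle between the y axis of probe_head and the y axis of probe_spot, either way round below 0.2 rad and x of spoon_spot in the frame of probe_head below 0 m and z of probe_head in the frame of probe_spot below 0.006 m); the robot touches nothing.
It also fails if it takes over 53 s, if anything falls off the work surface, if the arm or the gripper's body presses on something with over 40 N, if the wrist force passes 120 N, or if a joint passes its speed limit or range.

## Working session

There is one attempt and no reset: what is moved stays moved. The work goes in short steps, Python scripts to look and compute and a tool call to move; the robot and the scene stay as the last step left them, time stands still between calls to the robot, and variables do not carry over. Pictures are saved under pics/ and viewed, and the job is handed in when it is done.

Besides the shell and the picture viewer there is one more tool, called after "Request:" in YAML: its name, and indented under it one key for each argument. apply_moves: Moves the arm, as the interface text tells. Its arguments: {"type":"object","properties":{"commands":{"type":"array","items":{"type":"array","items":{"type":"array","items":{"type":"number"}}}},"gripper":{"type":"number"}},"required":["commands"]}

```bash
mkdir -p pics; python3 - <<'E'
from workcell import readout, viewer, models
import cv2
print(readout.get_obs())
for n in ["top","side","wrist"]:
    im=viewer.get_image(n); cv2.imwrite(f"pics/{n}0.png",im["color"][:,:,::-1]); 
    print(n,{k:v for k,v in im.items() if k!="color"})
    for l in ["spoon_grip","probe_head","spoon_spot","probe_spot"]:
        print(n,l,models.place_of(n,l))
E
```

```text
{'t': 0.0, 'qpos': array([ 1.08700536e+00,  4.23847153e-01,  1.63068478e+00, -5.25851732e-07,
        1.08860941e+00, -1.90052952e-02]), 'qvel': array([-1.41075846e-03, -1.22017093e-03,  1.74155108e-03,  2.64300879e-03,
       -7.82945845e-04,  2.71532934e-05]), 'joint_torque': array([-2.77280953e-03, -5.44635987e+01, -2.73654217e+01,  6.40771771e-02,
        2.31547997e-02, -1.69336395e-04]), 'ee_pos': array([279.99513936, 558.46229992, 403.89959526]), 'orientation': array([ 0.36327804,  1.54028449, -0.36565201]), 'ft_force': array([-0.02021027, -0.40268373,  0.06656189]), 'moment': array([-0.00849552, -0.02139339, -0.02189477]), 'width': 87.80548972207957}
top {'vertical_fov': 52.44761467103242, 'cx': 281.13800413762783, 'cy': 203.59875026514447, 'D': array([-0.0307636,  0.       ,  0.       ,  0.       ,  0.       ]), 'rvec': array([ 2.16055597, -2.09926756,  0.2071529 ]), 'tvec': array([  49.41318982,  475.53640718, 1033.58257554])}
top spoon_grip [{'position': [485.5, 170.1, 12.4], 'conf': 0.98}]
top probe_head [{'position': [515.9, 322.5, 7.8], 'conf': 0.64}]
top spoon_spot [{'
[... 383 characters left out ...]
n': [491.9, 172.4, 12.6], 'conf': 0.56}]
side probe_head [{'position': [515.6, 319.0, 8.4], 'conf': 0.54}]
side spoon_spot [{'position': [478.0, -209.0, 22.1], 'conf': 0.56}]
side probe_spot [{'position': [479.0, -81.7, 16.3], 'conf': 0.68}]
wrist {'vertical_fov': 65.20015805896797, 'cx': 273.0994712340895, 'cy': 206.96028770196344, 'D': array([-0.0649312,  0.       ,  0.       ,  0.       ,  0.       ]), 'rvec': array([-2.4706791 , -1.52467097, -0.20963762]), 'tvec': array([-623.65583921,  -32.70340076,  390.31262851])}
wrist spoon_grip [{'position': [516.3, 326.8, 8.0], 'conf': 0.33}]
wrist probe_head [{'position': [513.7, 323.8, 8.3], 'conf': 0.58}]
wrist spoon_spot []
wrist probe_spot []
```

View pics/top0.png

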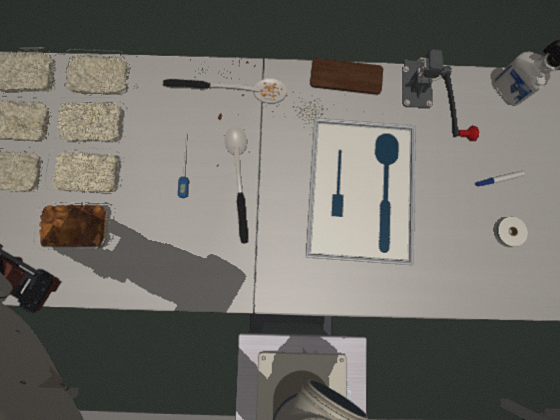

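View pics/side0.png

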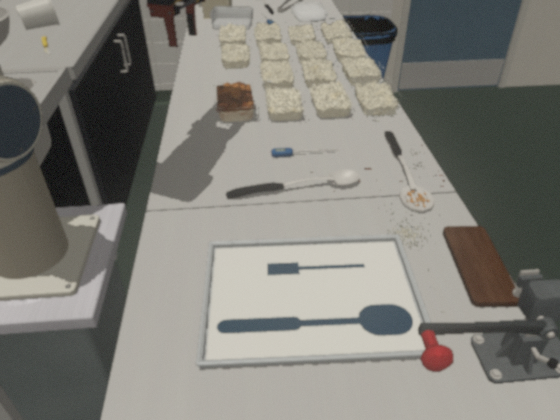

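View pics/wrist0.png

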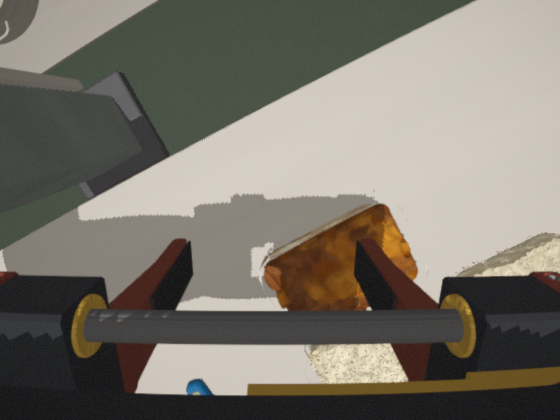

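```bash
cat > h.py <<'E'
import numpy as np, cv2
from workcell import readout, viewer, models
from scipy.spatial.transform import Rotation as Ro
def cam(im):
    h,w=im["color"].shape[:2]; f=h/2/np.tan(np.radians(im["vertical_fov"]/2))
    return np.array([[f,0,im["cx"]],[0,f,im["cy"]],[0,0,1.]])
def bp(im,px,z):
    px=np.asarray(px,float).reshape(-1,1,2); K=cam(im)
    n=cv2.undistortPoints(px,K,im["D"])[:,0]
    R,_=cv2.Rodrigues(np.asarray(im["rvec"])); t=np.asarray(im["tvec"])
    c=-R.T@t; d=np.c_[n,np.ones(len(n))]@R
    s=(z-c[2])/d[:,2]; return c+s[:,None]*d
def proj(im,P):
    return cv2.projectPoints(np.asarray(P,float).reshape(-1,1,3),np.asarray(im["rvec"]),np.asarray(im["tvec"]),cam(im),im["D"])[0][:,0]
E
python3 - <<'E'
from h import *
im=viewer.get_image("top"); c=im["color"]; g=c.astype(int); 
gray=g.mean(2)
def seg(name,mask,box,z):
    x0,y0,x1,y1=box; m=np.zeros(gray.shape,np.uint8); m[y0:y1,x0:x1]=mask[y0:y1,x0:x1]
    n,l,s,ce=cv2.connectedComponentsWithStats(m); k=1+np.argmax(s[1:,4])
    ys,xs=np.nonzero(l==k); P=bp(im,np.c_[xs,ys],z)[:,:2]
    mu=P.mean(0); u=np.linalg.svd(P-mu,full_matrices=False)[2][0]
    if u[0]>0:u=-u
    a=(P-mu)@u; print(name,"n",len(xs),"mean",mu.round(1),"dir",u.round(3),"ends",(mu+u*a.min()).round(1),(mu+u*a.max()).round(1),"len",np.ptp(a).round(1)); return mu,u
seg("grip",(gray<75),(225,185,258,250),16)
seg("blue",(g[:,:,2]-g[:,:,0]>30),(170,170,200,205),12)
dark=(gray<130)
seg("pspoon",dark,(365,128,405,258),6)
seg("pprobe",dark,(325,145,350,220),6)
R=Ro.from_rotvec(readout.get_obs()["orientation"]).as_matrix(); print(R.round(3))
big=cv2.resize(c[120:260,160:260,::-1],None,fx=5,fy=5*.8,interpolation=cv2.INTER_CUBIC); cv2.imwrite("pics/crop1.png",big)
E
```

```text
grip n 386 mean [438.7 162.5] dir [-0.992 -0.129] ends [504.3 171.1] [376.2 154.4] len 129.1
blue n 140 mean [516.4 321.2] dir [-0.999 -0.04 ] ends [543.1 322.3] [489.5 320.1] len 53.7
pspoon n 1333 mean [ 544.8 -212.5] dir [-0.999  0.044] ends [ 684.6 -218.6] [ 362.  -204.4] len 322.9
pprobe n 373 mean [513.2 -85.2] dir [-0.999  0.039] ends [632.2 -89.8] [452.4 -82.9] len 179.9
[[ 0.     0.448  0.894]
 [ 0.     0.894 -0.448]
 [-1.     0.     0.   ]]
```

View pics/crop1.png

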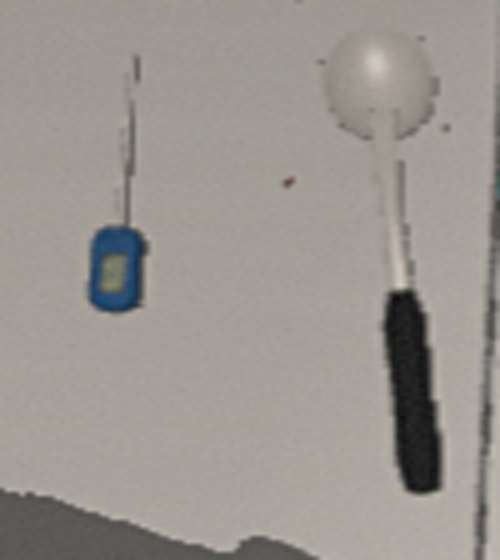

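```bash
python3 - <<'E'
from h import *
im=viewer.get_image("top")
print("spoon inner,end,bowl tip",bp(im,[[240,192.5],[244.5,242.5]],16)[:,:2].round(1),bp(im,[[235.8,127]],8)[:,:2].round(1))
print("probe head,tip",bp(im,[[183.3,187.]],12).round(1),bp(im,[[187.4,133.8]],8).round(1))
s=viewer.get_image("side")
for p in [(488,169,16),(376,154,16),(689,195,6),(516,321,14),(664,328,6),(477,-209.3,6),(479.5,-83.8,6)]: print(p,proj(im,p).round(1),proj(s,p).round(1))
big=cv2.resize(s["color"][130:210,210:370,::-1],None,fx=5,fy=5,interpolation=cv2.INTER_CUBIC); cv2.imwrite("pics/crop2.png",big)
E
```

```text
spoon inner,end,bowl tip [[505.1 170.6]
 [375.5 153.3]] [[687.1 191. ]]
probe head,tip [[516.2 319.9  12. ]] [[663.8 320.1   8. ]]
(488, 169, 16) [[240.3 199. ]] [[275.4 185. ]]
(376, 154, 16) [[244.3 242.3]] [[225.9 191.9]]
(689, 195, 6) [[234.4 126.5]] [[359.6 177.1]]
(516, 321, 14) [[182.7 186.9]] [[281.6 150.2]]
(664, 328, 6) [[184.6 133.9]] [[338.6 148.4]]
(477, -209.3, 6) [[384.8 208.1]] [[287.  323.1]]
(479.5, -83.8, 6) [[337.1 205.8]] [[281.7 268.4]]
```

View pics/crop2.png

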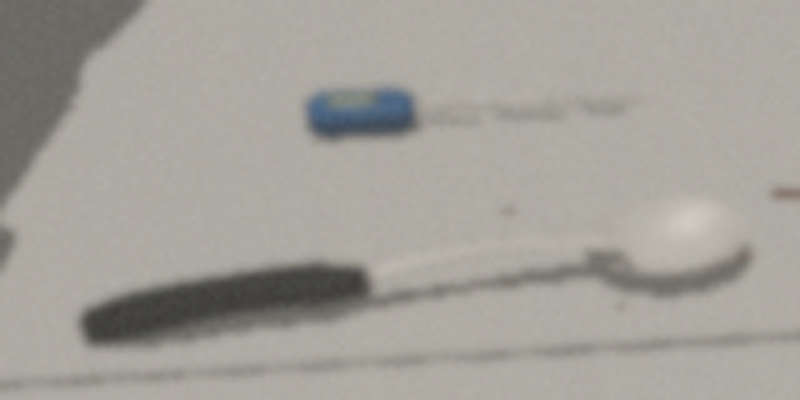

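Request:
apply_moves:
  commands:
    - [[0.03,-0.05,0,0.08],[0.055,-0.1,0,0.15],[0.08,-0.15,0,0.23],[0.105,-0.2,0,0.31],[0.13,-0.25,-0.02,0.39],[0.16,-0.3,-0.05,0.47],[0.185,-0.35,-0.08,0.54],[0.207,-0.391,-0.1,0.59]]
  gripper: 0.07

```text
t: 1.9
ee_pos: [487.6, 165.9, 303.8]
orientation: [-0.1, 1.569, 0.1]
ft_force: [0.6, -1.6, -0.1]
width: 69.9
```

Request:
apply_moves:
  commands:
    - [[0,0,0,0],[0,0,0,0],[0,0,0,0]]

```text
t: 2.28
ee_pos: [486.9, 168.7, 305.3]
orientation: [-0.099, 1.567, 0.1]
ft_force: [0.9, 0.1, 0.3]
width: 69.9
```

```bash
python3 - <<'E'
from h import *
o=readout.get_obs();print(o["ee_pos"],o["width"],o["qpos"].round(2),Ro.from_rotvec(o["orientation"]).as_matrix().round(3))
im=viewer.get_image("wrist"); cv2.imwrite("pics/w1.png",im["color"][:,:,::-1])
for l in ["spoon_grip","probe_head"]: print(models.place_of("wrist",l),models.place_of("top",l))
for p in [(487,168,16),(376,154,16),(689,193,6),(516,320,8)]: print(proj(im,p).round(0))
E
```

```text
[486.92671646 168.7108715  305.32524658] 69.92129299837292 [ 0.31  0.41  1.94  0.    0.79 -1.39] [[ 0.001 -0.126  0.992]
 [ 0.     0.992  0.126]
 [-1.     0.     0.001]]
[{'position': [489.7, 171.3, 16.4], 'conf': 0.81}] [{'position': [482.9, 171.3, 11.5], 'conf': 0.56}]
[{'position': [517.0, 323.5, 6.6], 'conf': 0.7}] [{'position': [517.3, 322.2, 4.8], 'conf': 0.75}]
[[274. 205.]]
[[274.  65.]]
[[273. 386.]]
[[431. 252.]]
```

View pics/w1.png

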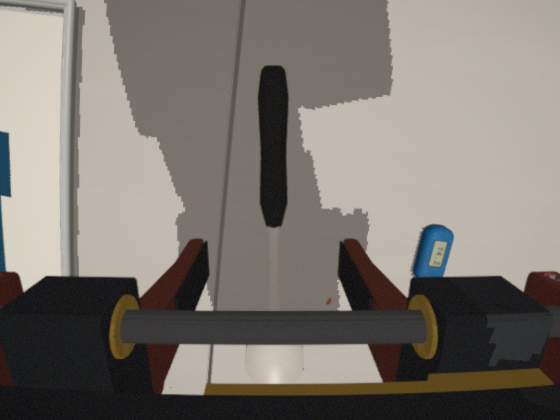

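The wrist view shows the grip centred at column 273, from (273,67) to its inner end at (273,226), parallel to the pads, which matches the prediction. The probe head is at (434,252). I'm going down.

Request:
apply_moves:
  commands:
    - [[0,0,-0.03,0],[0,0,-0.06,0],[0,0,-0.085,0],[0,0,-0.105,0],[0,0,-0.115,0],[0,0,-0.12,0],[0,0,-0.12,0],[0,0,-0.12,0]]

```text
t: 3.52
ee_pos: [487.4, 167.8, 185.3]
orientation: [-0.098, 1.567, 0.099]
ft_force: [-0.2, -0.1, -0.0]
width: 69.9
```

Request:
apply_moves:
  commands:
    - [[0,0,0,0],[0,0,0,0],[0,0,0,0],[0,0,0,0],[0,0,0,0],[0,0,0,0]]
  gripper: 0.01

```text
t: 4.28
ee_pos: [487.1, 167.7, 184.6]
orientation: [-0.098, 1.569, 0.098]
ft_force: [0.2, -0.5, -0.3]
width: 22.6
```

Request:
apply_moves:
  commands:
    - [[0,0,0.01,0],[0,0,0.03,0],[0,0,0.055,0],[0,0,0.08,0],[0,0,0.1,0],[0,0,0.1,0],[0,0,0.1,0]]

```text
t: 5.15
ee_pos: [486.8, 167.6, 284.3]
orientation: [-0.098, 1.569, 0.098]
ft_force: [-0.4, -0.2, -1.4]
width: 22.2
```

```bash
python3 - <<'E'
from h import *
o=readout.get_obs();print(o["ee_pos"],o["width"],o["ft_force"])
for n in ["wrist","side"]:
    im=viewer.get_image(n); cv2.imwrite(f"pics/{n}2.png",im["color"][:,:,::-1])
E
```

```text
[486.79227873 167.58742988 284.31535006] 22.243498332306466 [-0.42141816 -0.16101591 -1.37391035]
```

View pics/wrist2.png

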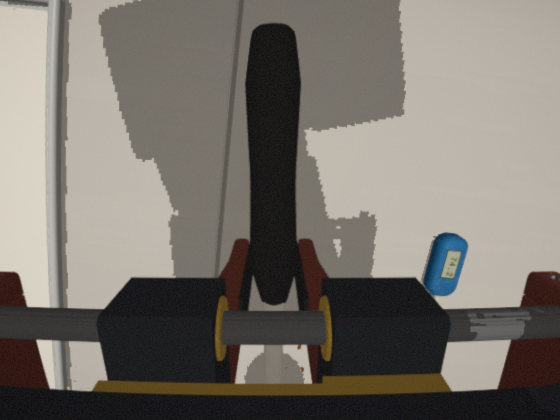

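View pics/side2.png

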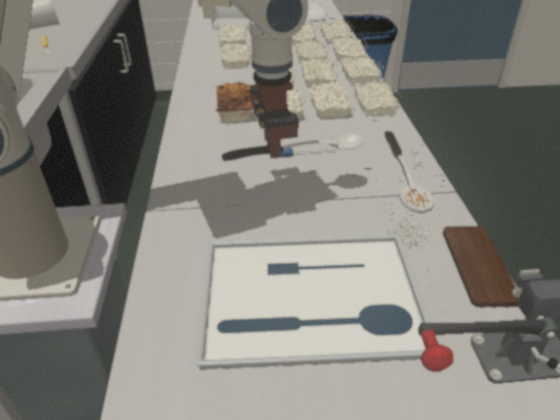

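The spoon is held level: width 22 mm, load −1.4 N. The grip in the wrist view still runs parallel to the pads at column 273. I'm moving it over the tray.

Request:
apply_moves:
  commands:
    - [[-0.001,-0.04,0.01,-0.02],[-0.002,-0.09,0.01,-0.04],[-0.003,-0.145,0.01,-0.06],[-0.004,-0.2,0.01,-0.08],[-0.006,-0.255,0.01,-0.1],[-0.007,-0.31,0,-0.13],[-0.008,-0.355,0,-0.15],[-0.009,-0.377,0,-0.169]]

```text
t: 6.25
ee_pos: [477.7, -211.5, 283.6]
orientation: [0.037, 1.572, -0.036]
ft_force: [0.2, 0.2, -1.6]
width: 22.6
```

Request:
apply_moves:
  commands:
    - [[0,0,-0.02,0],[0,0,-0.04,0],[0,0,-0.06,0],[0,0,-0.06,0],[0,0,-0.06,0]]

```text
t: 6.88
ee_pos: [478.2, -209.3, 224.7]
orientation: [0.035, 1.571, -0.034]
ft_force: [0.6, -1.1, -0.4]
width: 22.5
```

```bash
python3 - <<'E'
from h import *
o=readout.get_obs();print(o["ee_pos"],o["width"],o["ft_force"],o["qpos"])
for n in ["wrist","top"]:
    im=viewer.get_image(n); cv2.imwrite(f"pics/{n}3.png",im["color"][:,:,::-1])
E
```

```text
[ 478.18999893 -209.32703683  224.65628819] 22.483371231265696 [ 0.62170808 -1.1224018  -0.44017021] [-4.35416126e-01  5.59255232e-01  1.95207056e+00 -1.35159336e-05
  6.30757098e-01 -1.96241486e+00]
```

View pics/wrist3.png

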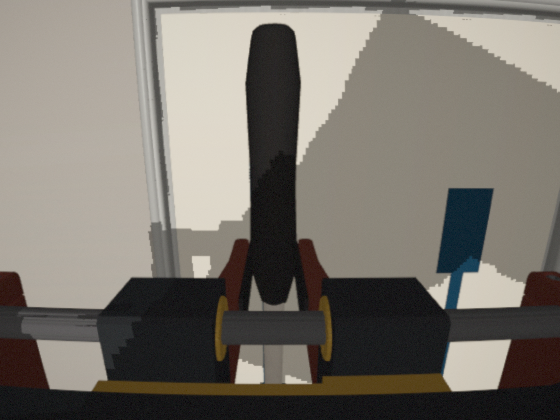

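View pics/top3.png

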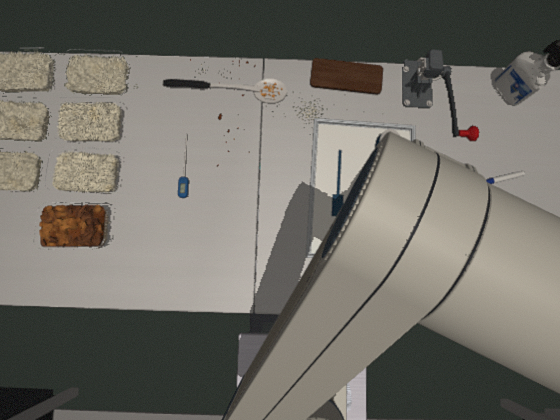

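The black grip hides the print completely in the wrist view, and no dark print shows beside it, so the two are aligned. I'll lower to about 191.5 mm and release.

Request:
apply_moves:
  commands:
    - [[0,0,-0.012,0],[0,0,-0.022,0],[0,0,-0.028,0],[0,0,-0.032,0],[0,0,-0.0335,0],[0,0,-0.0335,0],[0,0,-0.0335,0]]

```text
t: 7.85
ee_pos: [478.2, -209.4, 191.4]
orientation: [0.034, 1.57, -0.035]
ft_force: [0.0, -0.6, -0.3]
width: 22.7
```

Request:
apply_moves:
  commands:
    - [[0,0,0,0],[0,0,0,0],[0,0,0,0],[0,0,0,0],[0,0,0.02,0],[0,0,0.05,0],[0,0,0.09,0],[0,0,0.13,0]]
  gripper: 0.055

```text
t: 8.85
ee_pos: [477.9, -209.2, 322.2]
orientation: [0.035, 1.571, -0.034]
ft_force: [0.5, -0.5, 0.8]
width: 54.8
```

Request:
apply_moves:
  commands:
    - [[0.003,0.04,0,0.01],[0.007,0.095,0,0.02],[0.011,0.15,0,0.03],[0.015,0.21,0,0.04],[0.02,0.27,0,0.05],[0.024,0.33,0,0.06],[0.028,0.39,0,0.07],[0.032,0.45,0,0.074]]
  gripper: 0.06

```text
t: 9.85
ee_pos: [509.9, 242.7, 321.3]
orientation: [-0.024, 1.57, 0.024]
ft_force: [0.1, -0.3, -0.8]
width: 59.8
```

Request:
apply_moves:
  commands:
    - [[0.004,0.045,-0.01,0],[0.0065,0.08,-0.02,0],[0.0065,0.08,-0.02,0],[0.0065,0.08,-0.02,0],[0.0065,0.08,-0.02,0]]

```text
t: 10.48
ee_pos: [516.7, 319.6, 301.5]
orientation: [-0.023, 1.571, 0.023]
ft_force: [0.8, 0.7, 1.0]
width: 60.1
```

```bash
python3 - <<'E'
from h import *
o=readout.get_obs();print(o["ee_pos"],o["width"],o["qpos"].round(2),Ro.from_rotvec(o["orientation"]).as_matrix().round(3))
for n in ["wrist","top"]:
    im=viewer.get_image(n); cv2.imwrite(f"pics/{n}4.png",im["color"][:,:,::-1])
    print(models.place_of(n,"probe_head"),models.place_of(n,"spoon_grip"))
    for p in [(516,320,14),(489,320,8),(664,324,3)]: print(proj(im,p).round(0))
    if n=="wrist":
        g=im["color"].astype(int); m=(g[:,:,2]-g[:,:,0]>40).astype(np.uint8); m[300:]=0
        k,l,s,ce=cv2.connectedComponentsWithStats(m); print(s[1:],ce[1:].round(0))
E
```

```text
[516.6931951  319.57434689 301.45591985] 60.0581152159688 [ 0.53  0.53  1.74 -0.    0.88 -1.07] [[-0.    -0.029  1.   ]
 [-0.     1.     0.029]
 [-1.    -0.    -0.   ]]
[{'position': [516.1, 323.8, 5.6], 'conf': 0.83}] []
[[275. 205.]]
[[276. 172.]]
[[275. 344.]]
[[ 262  173   30   64 1268]] [[276. 205.]]
[] [{'position': [473.9, -206.6, 19.9], 'conf': 0.74}, {'position': [478.8, -210.2, 19.7], 'conf': 0.15}]
[[183. 187.]]
[[183. 197.]]
[[186. 134.]]
```

View pics/wrist4.png

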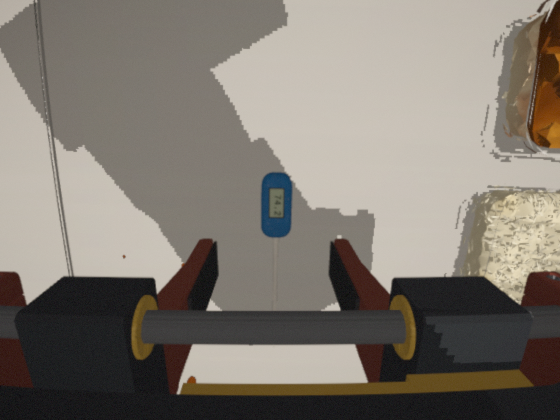

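View pics/top4.png

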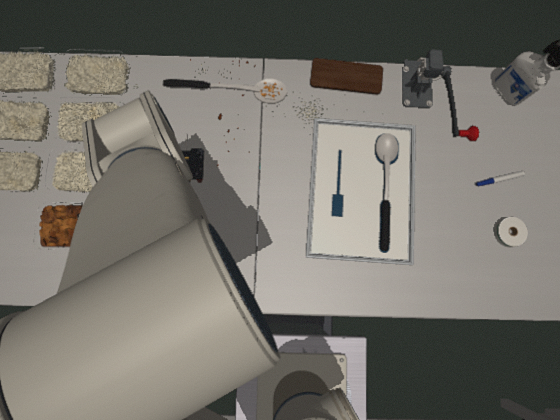

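The spoon covers its print in the top view: bowl at (387,148), grip end at (385,250). In the wrist view the probe head is centred at (276,205), against a predicted (275,205), with the stem straight below it, so it's aligned. I'm going down.

Request:
apply_moves:
  commands:
    - [[0,0,-0.03,0],[0,0,-0.06,0],[0,0,-0.085,0],[0,0,-0.102,0],[0,0,-0.112,0],[0,0,-0.117,0],[0,0,-0.117,0],[0,0,-0.117,0]]

```text
t: 11.78
ee_pos: [516.9, 320.9, 184.8]
orientation: [-0.023, 1.57, 0.024]
ft_force: [0.6, 0.2, 0.1]
width: 60.3
```

Request:
apply_moves:
  commands:
    - [[0,0,0,0],[0,0,0,0],[0,0,0,0],[0,0,0,0],[0,0,0,0],[0,0,0,0]]
  gripper: 0.015

```text
t: 12.52
ee_pos: [516.6, 320.7, 184.3]
orientation: [-0.024, 1.571, 0.024]
ft_force: [0.2, 0.4, 1.8]
width: 25.6
```

Request:
apply_moves:
  commands:
    - [[0,0,0.01,0],[0,0,0.03,0],[0,0,0.055,0],[0,0,0.08,0],[0,0,0.1,0],[0,0,0.1,0],[0,0,0.1,0]]

```text
t: 13.4
ee_pos: [516.3, 320.6, 283.9]
orientation: [-0.024, 1.571, 0.023]
ft_force: [-0.9, 1.4, -1.0]
width: 25.8
```

```bash
python3 - <<'E'
from h import *
o=readout.get_obs();print(o["ee_pos"],o["width"],o["ft_force"])
for n in ["wrist","side"]:
    im=viewer.get_image(n); cv2.imwrite(f"pics/{n}5.png",im["color"][:,:,::-1])
E
```

```text
[516.33799122 320.55367239 283.8524161 ] 25.842092044237507 [-0.89608766  1.44547119 -1.0062518 ]
```

View pics/wrist5.png

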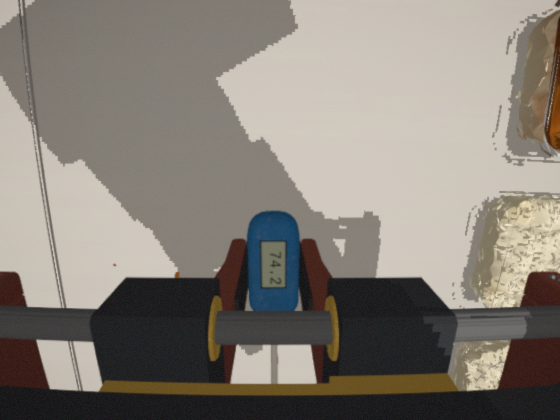

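View pics/side5.png

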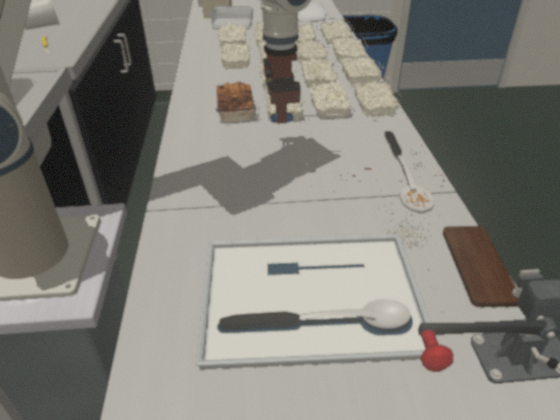

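The probe is held with its head centred at column 273 and level; the width is 25.8 mm. I'm carrying it to the tray.

Request:
apply_moves:
  commands:
    - [[-0.003,-0.04,0.01,-0.01],[-0.008,-0.095,0.01,-0.02],[-0.013,-0.15,0.01,-0.03],[-0.018,-0.205,0.01,-0.04],[-0.023,-0.26,0.01,-0.05],[-0.029,-0.32,0,-0.06],[-0.034,-0.375,0,-0.07],[-0.0365,-0.405,0,-0.07]]

```text
t: 14.5
ee_pos: [479.4, -86.6, 283.3]
orientation: [0.033, 1.572, -0.033]
ft_force: [0.6, -0.2, -0.8]
width: 25.3
```

Request:
apply_moves:
  commands:
    - [[0,0,-0.02,0],[0,0,-0.04,0],[0,0,-0.06,0],[0,0,-0.06,0],[0,0,-0.06,0]]

```text
t: 15.12
ee_pos: [480.2, -84.3, 224.2]
orientation: [0.031, 1.571, -0.031]
ft_force: [-0.1, 0.2, -0.9]
width: 25.8
```

```bash
python3 - <<'E'
from h import *
o=readout.get_obs();print(o["ee_pos"],o["width"],o["ft_force"],Ro.from_rotvec(o["orientation"]).as_matrix()[:,1].round(3))
for n in ["wrist","side"]:
    im=viewer.get_image(n); cv2.imwrite(f"pics/{n}6.png",im["color"][:,:,::-1])
E
```

```text
[480.19386915 -84.28214868 224.20006282] 25.848620319031323 [-0.11609003  0.18141488 -0.92108988] [0.04  0.999 0.   ]
```

View pics/wrist6.png

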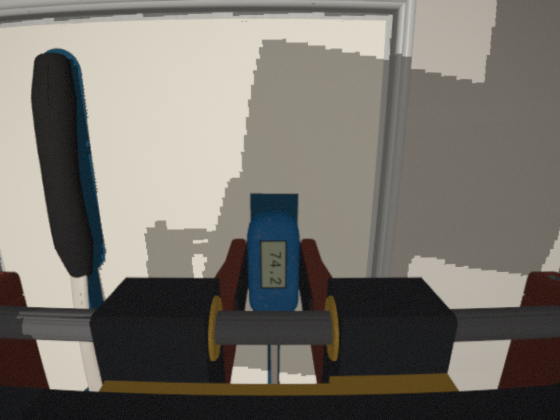

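View pics/side6.png

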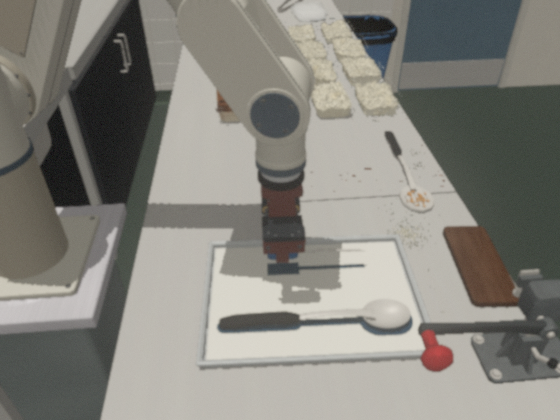

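The print shows squarely behind the head at (274,203), with its stem on the same column. The small overhang comes from perspective at this height. I'll lower and release.

Request:
apply_moves:
  commands:
    - [[0,0,-0.012,0],[0,0,-0.022,0],[0,0,-0.028,0],[0,0,-0.032,0],[0,0,-0.033,0],[0,0,-0.033,0],[0,0,-0.033,0]]

```text
t: 16.1
ee_pos: [480.2, -84.3, 191.4]
orientation: [0.031, 1.57, -0.031]
ft_force: [0.4, 0.2, -1.7]
width: 25.7
```

Request:
apply_moves:
  commands:
    - [[0,0,0,0],[0,0,0,0],[0,0,0,0],[0,0,0,0],[0,0,0.02,0],[0,0,0.05,0],[0,0,0.09,0],[0,0,0.13,0]]
  gripper: 0.055

```text
t: 17.1
ee_pos: [479.9, -84.3, 322.2]
orientation: [0.031, 1.571, -0.031]
ft_force: [0.5, -0.2, 0.6]
width: 54.9
```

Request:
apply_moves:
  commands:
    - [[0,0.05,0,0],[0,0.1,0,0],[0,0.15,0,0],[0,0.2,0,0],[0,0.25,0,0],[0,0.3,0,0],[0,0.35,0,0],[0,0.35,0,0]]

```text
t: 18.1
ee_pos: [479.9, 268.5, 321.2]
orientation: [0.029, 1.57, -0.028]
ft_force: [-0.0, -0.6, 0.2]
width: 55.4
```

```bash
python3 - <<'E'
from h import *
o=readout.get_obs();print(o["t"],o["ee_pos"],o["width"],o["ft_force"])
for n in ["top","side"]:
    im=viewer.get_image(n); cv2.imwrite(f"pics/{n}7.png",im["color"][:,:,::-1])
    print(n,[models.place_of(n,l)[:2] for l in ["spoon_grip","probe_head","spoon_spot","probe_spot"]])
    c=im["color"][110:270,300:420] if n=="top" else im["color"][230:365,195:435]
    cv2.imwrite(f"pics/{n}7c.png",cv2.resize(c[:,:,::-1],None,fx=3.3,fy=3.3,interpolation=cv2.INTER_CUBIC))
E
```

```text
18.1 [479.94747954 268.45821608 321.2280145 ] 55.36554586378026 [-0.04364931 -0.61919593  0.18964607]
top [[{'position': [477.7, -207.0, 19.0], 'conf': 0.76}], [{'position': [482.5, -84.0, 13.6], 'conf': 0.49}], [{'position': [479.1, -212.2, 21.9], 'conf': 0.66}], [{'position': [486.4, -88.7, 14.5], 'conf': 0.87}]]
side [[{'position': [479.6, -206.5, 14.7], 'conf': 0.57}], [{'position': [481.0, -88.8, 13.1], 'conf': 0.88}, {'position': [476.8, -82.1, 17.0], 'conf': 0.23}], [{'position': [476.5, -211.9, 23.6], 'conf': 0.72}], [{'position': [479.8, -81.9, 15.7], 'conf': 0.78}]]
```

View pics/top7c.png

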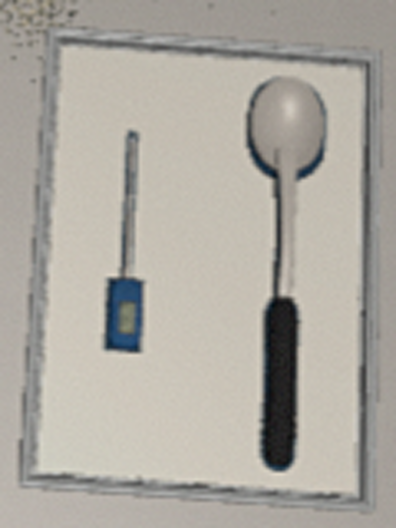

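View pics/side7c.png

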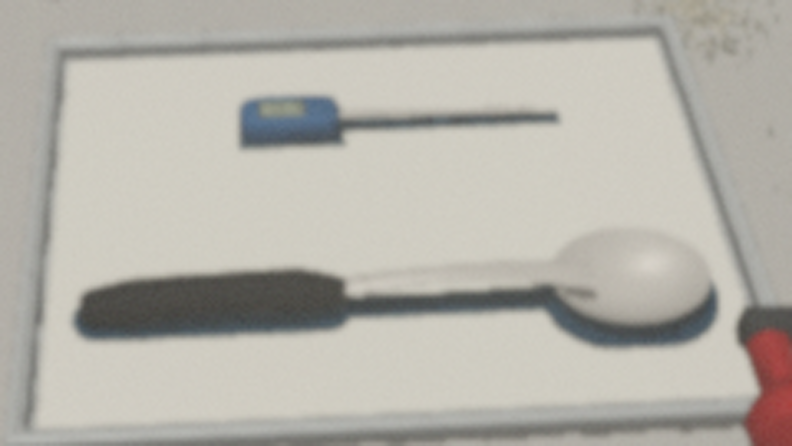

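Both items lie flat on their silhouettes, pointing the way of the print. In the full top picture the bowl is at about (387,148) and the probe head at about (338,205). The arm is clear, so I'm handing in.

```bash
python3 -c "
from workcell import workorder
print(workorder.close_job())"
```

```text
the job is handed in; nothing more can be done
None
```

I laid the plain serving spoon and then the blue probe on their own silhouettes, let go of both, backed the arm clear and handed the job in at about 18 s of the 53 s allowed.

- **Position:** in the last top and side pictures, both lie flat on their prints and point the right way. The networks put spoon_grip within about 6 mm of its spot. They put probe_head within about 7 mm. The limit is 20 mm.
- **Disagreements:** the networks' readings for the probe and its spot differed from each other by up to 7 mm. They may also have mixed up the object with the print lying beneath it. The pictures showed only a thin edge of print round each item.
- **Forces:** the end-of-move wrist force readings stayed under about 2.5 N. The spoon gripped at 22–23 mm against its stated 24 mm, and the probe head at 26 mm as stated.
- **Not measured:** I judged height and tilt from the pictures only. The hand-in itself reports no verdict.

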